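# Open the locked air valve and lock it in its running notch

### The job

The air for the hand engraver is locked shut at the small valve on the bench. Pull the valve's knob up out of its lock, turn it clockwise (seen from above) to the running notch in the notched ring, feeling gently for the place where the knob's tooth drops in, and push the knob fully home so that it is locked there. Do not force the tooth down onto the ring, and leave the loose things around it where they are.

Things in the scene. Friction and masses are not known exactly. Their poses are not given: they have to be found in the camera images.
- valve: small fixed air valve, 84 x 70 x 98 mm high: dark steel foot plate, aluminium block with a hose coupling on each side (to 47 mm left and right of the axis, 26 mm up), steel flange 63 mm across, ring and knob on top. Origin on the knob's vertical axis at the worktop; z up, -x is its front, where the knob's tooth points while shut
- lock_ring: fixed crown-like ring on the flange round the foot of the knob, 44 mm inside and 60 mm outside diameter, 9 mm high. Origin on the axis at its rim (top), 68 mm over the worktop; axes as the valve's. Apart from two notches its rim is smooth and level and holds the tooth up. It must never take more than 15 N, from the tooth or anything else
- shut_notch (a point): middle of the ring's shut notch, at the rim, at the front, 26 mm from the axis. The other, the running notch, is cut in the brass part of the ring, which the fitter has set somewhere between 51 and 83 degrees (0.89 to 1.45 rad) clockwise of it. Each notch is about 2 mm wider than the tooth and deeper than the tooth goes
- dial_pull (a joint): how far the knob is pulled up, m: 0 fully home (locked), 0.009 fully out, at a stop. The knob stays wherever it is left; moving it up or down takes about 4 N (plus what the ring gives). The tooth clears the ring's rim from 0.0065 upward; standing on the rim, out of line with a notch, it reads 0.006 to 0.0065
- dial_turn (a joint): angle of the knob, rad, 0 at the shut notch and growing clockwise seen from above; stops at -0.1 and 2.0. Turns only while the tooth is out of the notches, against about 0.04 N m
- knob_grip (a point): centre of the knob's grip, on the axis: upright black bar 44 mm long, 14 mm thick, 28 mm high, a white line on the tooth's half of its top. 84 mm over the worktop when home (bar from 70 to 98 mm), rises with the knob. x axis along the bar, -x toward the tooth, y across it, z up. Under the bar a round skirt 41 mm across, its top 68 mm up when home
- knob_tooth (a point): lowest point of the knob's lock tooth: a steel finger 5 mm thick with slightly rounded lower edges that stands out from the skirt in the direction of the bar, to 32 mm from the axis. This point is 26 mm from the axis and 22.5 mm below knob_grip. Once it is a millimetre down in a notch and the knob is free to turn, pressing the knob centres it
- loupe: bystander: black cone-shaped eye loupe, 37 mm across, 32 mm high, loose on the worktop; origin under its centre
- blade_case: bystander: flat blue-grey plastic case, 38 x 50 x 11 mm, loose; origin under its centre
- yellow_graver: bystander: small graver with a ball handle, 32 x 72 x 32 mm, loose, lying; origin under its centre

How it is judged (in metres and radians):
On the way, in this order (a step that is already met when the one before it is completed fails the run):
1. the knob is pulled up out of the shut notch (value of joint dial_pull above 0.0066 m and value of joint dial_turn below 0.4 rad), for 0.1 s.
2. the knob, still out, is turned clockwise toward the running notch (value of joint dial_pull above 0.004 m and value of joint dial_turn above 0.7 rad), for 0.1 s.
At the end, for the whole second after the job is handed in: the knob is fully home (within 1.5 mm) with its tooth in the running notch, so between 0.75 and 1.55 rad clockwise of shut, and at rest (value of joint dial_pull below 0.0015 m and value of joint dial_turn between 0.75 and 1.55 rad and velocity of joint dial_turn below 0.05 rad/s); the robot touches nothing.
It fails at once if the ring takes more than 15 N (the tooth is forced down on it or hard against a notch's side) (contact force between lock_ring and anything else above 15 N).
It fails at once if a bystander is moved by more than 15 mm (distance of any of loupe, blade_case, yellow_graver from where it was at the start of the episode above 0.015 m).
It also fails if it takes over 64 s, if anything falls off the work surface, if the arm or the gripper's body presses on something with over 40 N, if the wrist force passes 120 N, or if a joint passes its speed limit or range.

### The arm

A 6-joint arm with a two-finger parallel gripper is mounted at the origin on a cart in front of the work surface, level with it; the furniture and walls round the work are solid. World frame = base frame: x ahead of the robot, y to its left, z up, the work surface at z = 0. Lengths are in mm, angles in rad, forces in N, time in s.
With the tool pointing down it reaches from about 400 to 925 mm from the base axis. Payload 12.5 kg.
Tool frame: the origin (TCP) lies at the very end of the fingers, on their centre line; the grasp point (between the pads) lies 19 mm behind it; z points along the fingers, y is the line along which they close (so a half turn about z gives the same grasp; the last joint's range is limited). The gripper opens to 95 mm and grips with 3 to 60 N. Pads are 20 mm wide; open, the fingers measure 119 mm over their backs; the gripper's body (75 mm by 180 mm) begins 59 mm behind the grasp point.
Start: joints at [-1.35, 0.491, 1.559, -0, 1.092, -0.106], TCP at [200.657, -591.932, 214.661] pointing down, gripper open.
Joint ranges: [-3.1, 3.1], [-0.84, 2.19], [0.05, 2.79], [-1.13, 4.28], [0.06, 2.93], [-2.69, 2.69]. Speed limits (rad/s): [2.22, 2.22, 2.79, 3.14, 3.14, 3.14].

### API

Orientations are given as [roll, pitch, yaw] about the fixed x, y, z axes, in that order (R = Rz(yaw) Ry(pitch) Rx(roll)).
In Python, from cell import state, read_camera, camera_info, job_done gives the robot as it stands.
- The arm moves only by the shell command python3 -m handwheel FILE, which reads ROWS from the file FILE. ROWS is a JSON list of rows, 1 to 5 of them, each of 5 numbers: dx, dy, dz in mm, then a turn about the tool's z in rad, then the opening from 0.0 (shut) to 1.0 (fully open); each row is the pose to reach, as a shift and turn from the pose commanded when the command began, along the tool's axes at that moment; what a row does not reach only later rows make up. A row lasts 1/12 s, in which the tool goes at most 41.7 mm and 0.125 rad, less where a joint would pass 70% of its speed; a pose out of reach is approached as far as the arm can. The fingers move at their own pace and stop on an object; the grip force is fixed at half the most. Time passes only in rows, so rows that do not move let the fingers close. It prints the time, the measured TCP pose, the force, the opening and the grip force at its end. Input that does not fit is refused with a message, and nothing moves.
- state(): the state, without advancing time (a new reading comes with each control period).
- read_camera(name): name is "side" or "top" or "wrist"; returns (picture, depth): 400x640x3 uint8, red, green, blue; 400x640 float32, mm along the optical axis (not along the pixel's ray), 0 where there is no reading.
- camera_info(name): a dict with "vertical_fov" (degrees; the focal length in pixels is half the picture's height over the tangent of half this angle, whatever the lens; pixels are square), "cx", "cy" (the principal point, pixels), "dist_coeffs" ([k1, k2, p1, p2, k3] as OpenCV has them; the pictures are not rectified), "origin" and "attitude" of the camera in the world. Camera axes: x right, y down, z forward; pixel columns grow to the right and rows downward; lengths in mm; the calibration is good to about 2 mm. A picture is of the moment at which its call begins: read the wrist's pose just before it. camera_info takes no time and is no camera call; for the wrist camera it gives the pose at the moment of the call.
- job_done(): hands the job in; it is judged then, once.
The state is a dict: "t": time; "joints": joint angles; "qvel": joint speeds; "tau": joint torques, N m; "eef_pos": TCP position; "tcp_rot": TCP orientation; "ft_force": force on the tool from outside, world axes, zero at the start; "moment": the same for the moment, N m; "opening": opening from 0.0 (shut) to 1.0 (fully open); "grip_force": force on a finger pad.
Only numpy, scipy, OpenCV 4.12 (cv2) and the standard library are available. Lean on these libraries where they do the work, as an engineer would, in place of code of your own. Each camera call takes 0.05 s, during which the arm holds its last target. There are 200 camera calls.

## Working session

There is one attempt and no reset: what is moved stays moved. The work goes in short steps, Python scripts to look and compute and a shell command to move; the robot and the scene stay as the last step left them, time stands still between calls to the robot, and variables do not carry over. Pictures are saved under pics/ and viewed, at most 10 in all, crops included, and the job is handed in when it is done.

```bash
mkdir -p pics; python3 - <<'E'
from cell import *
import cv2
s=state();print(s)
for n in("top","side"):
    p,d=read_camera(n);cv2.imwrite(f"pics/{n}0.png",p[:,:,::-1]);c=camera_info(n);print(n,c)
    import numpy as np;np.save(f"{n}_d.npy",d)
E
```

```text
{'t': 0.0, 'joints': array([-1.34958372e+00,  4.91551973e-01,  1.55947044e+00, -1.46685704e-05,
        1.09168464e+00, -1.05622963e-01]), 'qvel': array([ 0.00058753,  0.00073702, -0.0009221 ,  0.0010666 , -0.00083996,
       -0.00014962]), 'tau': array([-8.49494591e-04, -6.12652588e+01, -2.58179158e+01,  6.91869110e-02,
        4.82787704e-02, -1.24892977e-04]), 'eef_pos': array([ 200.6040421 , -591.66675043,  214.05923231]), 'tcp_rot': array([-3.14048309e+00, -1.04550473e-04,  3.26842280e-01]), 'ft_force': array([-0.04048454,  0.73772153, -0.70205085]), 'moment': array([ 0.01587959,  0.01665874, -0.00797314]), 'grip_force': 0.0, 'opening': 0.9985803773291454}
top {'vertical_fov': 48.20290831143761, 'cx': 325.53226897470154, 'cy': 203.43931240258408, 'dist_coeffs': array([-0.11977737,  0.        ,  0.        ,  0.        ,  0.        ]), 'origin': array([ 548.71946381, -248.26560659,  910.65616813]), 'attitude': array([-3.07828132,  0.00765713, -1.57356862])}
side {'vertical_fov': 42.529677450849285, 'cx': 319.15456611840693, 'cy': 198.02833462505188, 'dist_coeffs': array([-0.0404682,  0.       ,  0.       ,  0.       ,  0.       ]), 'origin': array([ 771.59516446, -783.14292282,  744.20197583]), 'attitude': array([-2.42968465,  0.01891021,  0.2489435 ])}
```

View pics/top0.png

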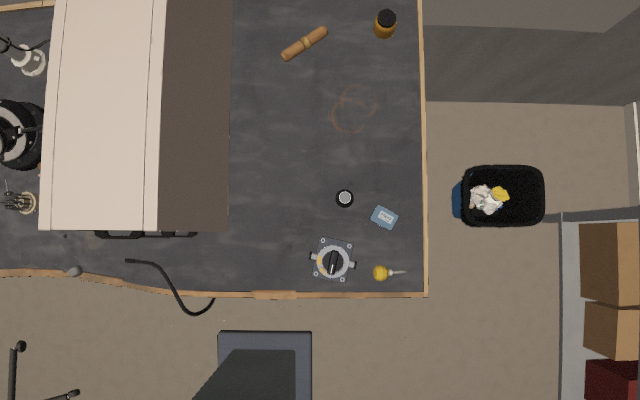

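View pics/side0.png

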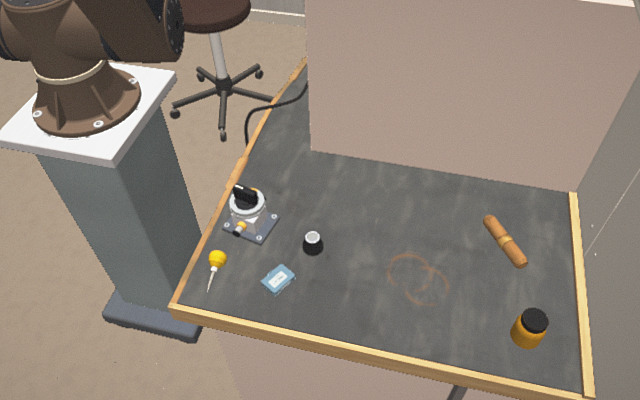

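The top view shows the valve at about (333,263), the loupe at (345,198), the case at (384,217) and the graver at (385,272). The side view shows the valve at (247,205). I'll enlarge the valve and locate it.

```bash
cat > h.py <<'E'
import numpy as np,cv2
from scipy.spatial.transform import Rotation as R
def K(c):
    f=200/np.tan(np.radians(c["vertical_fov"]/2));return np.array([[f,0,c["cx"]],[0,f,c["cy"]],[0,0,1]])
def ray(c,uv):
    n=cv2.undistortPoints(np.array([[uv]],float),K(c),c["dist_coeffs"])[0,0]
    return R.from_euler("xyz",c["attitude"]).as_matrix()@np.array([n[0],n[1],1])
def at_z(c,uv,z):
    r=ray(c,uv);return c["origin"]+r*(z-c["origin"][2])/r[2]
def proj(c,P):
    Rm=R.from_euler("xyz",c["attitude"]).as_matrix();q=(np.atleast_2d(P)-c["origin"])@Rm
    return cv2.projectPoints(q,np.zeros(3),np.zeros(3),K(c),c["dist_coeffs"])[0][:,0]
E
python3 - <<'E'
from h import *
from cell import *
a=cv2.imread("pics/top0.png")[230:290,300:365];b=cv2.imread("pics/side0.png")[175:250,210:290]
a=cv2.resize(a,(390,360),interpolation=2);b=cv2.resize(b,(384,360),interpolation=2)
cv2.imwrite("pics/c0.png",np.hstack([a,b]))
d=np.load("top_d.npy");print(d[250:278:4,318:350:4])
E
```

```text
[[897.8169  838.80554 839.07263 850.6831  830.08496 839.9976  838.4496
  896.59515]
 [847.8508    0.      836.72723 836.3898  806.44147 807.69617 840.5008
  836.8871 ]
 [836.989   846.24115 836.20325 809.92773 807.5956  838.71106 838.1119
  834.6288 ]
 [835.7826  839.99963 837.7866  808.9381  806.25653 834.8337  839.8795
  836.8547 ]
 [848.2979  846.6192  838.86194 804.73456 807.57025 836.84204 837.6629
  836.2964 ]
 [900.0195  836.8146  838.2349  808.9941  808.46826 833.98944 834.944
  836.14886]
 [894.7585  894.93463 836.84106 809.1117  836.51385 836.021   838.19794
  895.5901 ]]
```

View pics/c0.png

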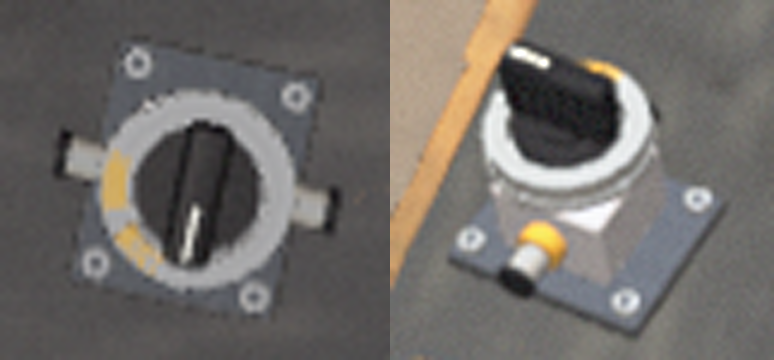

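```bash
python3 - <<'E'
from h import *
from cell import *
c=camera_info("top")
px=lambda u,v:(300+u/6-.42,230+v/6-.42)
for n,uv,z in(("bar back",(208,124),98),("bar tooth end",(187,264),98),("ring L",(101,190),68),("ring R",(295,186),68),("ring top",(200,88),68),("ring bot",(196,288),68),("gap",(118,217),68),("screw1",(138,62),8),("screw2",(295,96),8),("screw3",(254,297),8),("screw4",(96,262),8)):
    print(n,at_z(c,px(*uv),z).round(1))
# ring fit by brightness
im=cv2.imread("pics/top0.png")
cc=camera_info("side")
for uv in((510+0,50),(615,80)):
    print(at_z(cc,(210+(uv[0]-390)/4.8,175+uv[1]/4.8),98))
print(camera_info("wrist"))
E
```

```text
bar back [ 515.2 -257.7   98. ]
bar tooth end [ 473.1 -251.3   98. ]
ring L [ 493.5 -224.5   68. ]
ring R [ 494.5 -285.2   68. ]
ring top [ 525.3 -255.6   68. ]
ring bot [ 462.8 -254.2   68. ]
gap [ 485.  -229.8   68. ]
screw1 [ 532.4 -235.4    8. ]
screw2 [ 520.8 -288.     8. ]
screw3 [ 453.6 -274.     8. ]
screw4 [ 465.5 -221.1    8. ]
[ 475.59431646 -251.23581102   98.        ]
[ 516.70124332 -256.14914121   98.        ]
{'vertical_fov': 60.08096483035794, 'cx': 318.0231298467233, 'cy': 203.44598928364488, 'dist_coeffs': array([-0.03441702,  0.        ,  0.        ,  0.        ,  0.        ]), 'origin': array([ 269.38651118, -568.40766173,  384.75180502]), 'attitude': array([ 2.87681162e+00, -2.71891064e-05, -1.24508667e+00])}
```

```bash
echo '[[32,-19,3,0,0.5],[64,-38,6,0,0.5],[96,-56,8,0,0.5],[129,-75,11,0,0.5],[161,-94,14,0,0.5]]' > mv.in && python3 -m handwheel mv.in; echo '[[32,-19,3,0,0.5],[64,-38,6,0,0.5],[96,-56,8,0,0.5],[129,-75,11,0,0.5],[161,-94,14,0,0.5]]' > mv.in && python3 -m handwheel mv.in; echo '[[32,-19,3,-0.12,0.5],[64,-37,6,-0.24,0.5],[64,-37,6,-0.36,0.5],[64,-37,6,-0.48,0.5],[64,-37,6,-0.6,0.5]]' > mv.in && python3 -m handwheel mv.in; echo '[[0,0,0,-0.12,0.5],[0,0,0,-0.24,0.5],[0,0,0,-0.36,0.5],[0,0,0,-0.48,0.5],[0,0,0,-0.6,0.5]]' > mv.in && python3 -m handwheel mv.in; echo '[[0,0,0,-0.12,0.5],[0,0,0,-0.24,0.5],[0,0,0,-0.36,0.5],[0,0,0,-0.48,0.5],[0,0,0,-0.6,0.5]]' > mv.in && python3 -m handwheel mv.in; echo '[[0,0,0,-0.12,0.5],[0,0,0,-0.24,0.5],[0,0,0,-0.36,0.5],[0,0,0,-0.48,0.5],[0,0,0,-0.6,0.5]]' > mv.in && python3 -m handwheel mv.in; echo '[[0,0,0,-0.12,0.5],[0,0,0,-0.213,0.5],[0,0,0,-0.213,0.5],[0,0,0,-0.213,0.5]]' > mv.in && python3 -m handwheel mv.in
python3 - <<'E'
from h import *
from cell import *
s=state();c=camera_info("wrist");p,d=read_camera("wrist");print(s["t"],s["joints"],s["eef_pos"],s["tcp_rot"],s["ft_force"],c)
cv2.imwrite("pics/w0.png",p[:,:,::-1]);np.save("w_d.npy",d)
import pickle;pickle.dump(c,open("w_c.pkl","wb"))
E
```

```text
t: 0.52
eef_pos: [323.7, -449.7, 200.3]
tcp_rot: [-3.141, 0.0, 0.326]
ft_force: [0.7, -1.1, -0.3]
opening: 0.71
grip_force: 0.0
t: 0.93
eef_pos: [446.2, -308.9, 186.4]
tcp_rot: [-3.142, 0.0, 0.327]
ft_force: [0.3, 0.7, -0.8]
opening: 0.502
grip_force: 0.0
t: 1.35
eef_pos: [494.3, -254.0, 180.2]
tcp_rot: [-3.141, 0.0, 0.934]
ft_force: [-0.7, -0.7, -0.2]
opening: 0.5
grip_force: 0.0
t: 1.77
eef_pos: [493.9, -254.8, 180.4]
tcp_rot: [-3.141, -0.0, 1.533]
ft_force: [-0.2, 0.2, -0.4]
opening: 0.503
grip_force: 0.0
t: 2.18
eef_pos: [493.9, -254.8, 180.4]
tcp_rot: [-3.141, -0.0, 2.133]
ft_force: [0.2, -0.2, 0.1]
opening: 0.496
grip_force: 0.0
t: 2.6
eef_pos: [493.9, -254.9, 180.4]
tcp_rot: [3.142, -0.001, 2.733]
ft_force: [0.5, 0.2, -0.3]
opening: 0.498
grip_force: 0.0
t: 2.93
eef_pos: [493.9, -254.9, 180.4]
tcp_rot: [3.141, -0.0, 2.937]
ft_force: [-1.4, -0.5, -1.5]
opening: 0.498
grip_force: 0.0
2.9333 [-5.95193312e-01  4.31827122e-01  1.77015894e+00 -5.72683768e-05
  9.39986865e-01 -1.96110390e+00] [ 493.9098629  -254.85774517  180.43809633] [ 3.14149073e+00 -3.69265701e-04  2.93674072e+00] [-1.37987515 -0.46164804 -1.50971188] {'vertical_fov': 60.08096483035794, 'cx': 318.0231298467233, 'cy': 203.44598928364488, 'dist_coeffs': array([-0.03441702,  0.        ,  0.        ,  0.        ,  0.        ]), 'origin': array([ 421.04492728, -240.08297513,  351.0920035 ]), 'attitude': array([2.87676034e+00, 8.29084398e-04, 1.36483609e+00])}
```

View pics/w0.png

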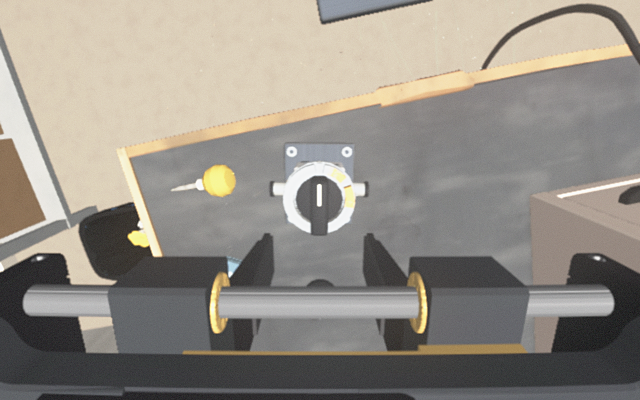

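The wrist view shows the knob at (319,197) with its white line pointing up to the tooth, brass at (345,183), and the fingers straddling it symmetrically. I'll enlarge it.

```bash
python3 - <<'E'
import cv2
im=cv2.imread("pics/w0.png")[135:240,265:370];cv2.imwrite("pics/w0c.png",cv2.resize(im,(588,588),interpolation=2))
E
```

```text
(no output)
```

View pics/w0c.png

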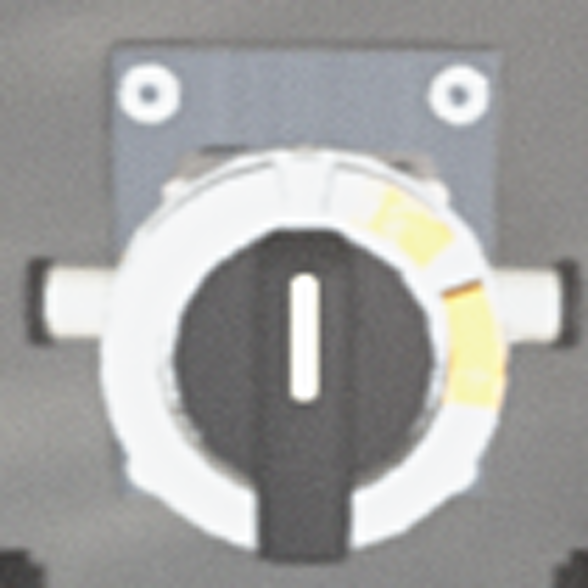

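```bash
python3 - <<'E'
from h import *
import pickle
c=pickle.load(open("w_c.pkl","rb"))
px=lambda u,v:(265+u/5.6-.41,135+v/5.6-.41)
P={}
for n,uv,z in(("bar top tooth end",(304,240),98),("bar top back",(305,560),98),("line a",(304,275),98),("line b",(304,400),98),("ring L",(103,340),68),("ring R",(507,340),68),("ring F",(304,150),68),("g1",(440,252),68),("g2",(463,290),68),("g",(452,268),68),("s1",(148,94),8),("s2",(459,95),8)):
    P[n]=at_z(c,px(*uv),z);print(n,P[n].round(1))
for A in ([493.5,-254.8],):
  for k in("g1","g2","g"):
    v=P[k][:2]-A;print(k,np.hypot(*v),(np.pi-0.2)-np.arctan2(v[1],v[0]))
v=P["s1"]-P["s2"];print("yaw",np.arctan2(v[1],v[0])-np.pi/2, np.arctan2(*(P["bar top back"]-P["bar top tooth end"])[[1,0]]))
E
```

```text
bar top tooth end [ 468.7 -249.6   98. ]
bar top back [ 512.9 -258.7   98. ]
line a [ 473.4 -250.6   98. ]
line b [ 490.3 -254.1   98. ]
ring L [ 483.2 -283.5   68. ]
ring R [ 495.6 -223.9   68. ]
ring F [ 461.2 -248.    68. ]
g1 [ 480.3 -231.3   68. ]
g2 [ 486.7 -229.    68. ]
g [ 483. -230.   68.]
s1 [ 454.4 -274.6    8. ]
s2 [ 465.8 -220.9    8. ]
g1 26.955114623605418 0.8580663256736152
g2 26.672620151476416 1.1113667336623605
g 26.91057689649158 0.9710158226813612
yaw -3.3506398194182494 -0.20223594590317356
```

```bash
echo '[[1,0,30,0,0.5],[2,0,60,0,0.5],[2,0,80,0,0.5],[2,0,95,0,0.5],[2,0,105,0,0.5]]' > mv.in && python3 -m handwheel mv.in; echo '[[0,0,0,0,0.5],[0,0,0,0,0.2],[0,0,0,0,0.2],[0,0,0,0,0.2]]' > mv.in && python3 -m handwheel mv.in;echo '[[0,0,0,0,0.1],[0,0,0,0,0.1],[0,0,0,0,0.1]]' > mv.in && python3 -m handwheel mv.in;echo '[[0,0,0,0,0.1],[0,0,0,0,0.1],[0,0,0,0,0.1]]' > mv.in && python3 -m handwheel mv.in; python3 -c "
from cell import *
s=state();print(s['ft_force'],s['moment'],s['eef_pos'],s['tcp_rot'])"
```

```text
t: 3.4
eef_pos: [491.5, -254.2, 73.9]
tcp_rot: [3.141, -0.002, 2.937]
ft_force: [-0.2, 0.3, 0.3]
opening: 0.498
grip_force: 0.0
t: 3.73
eef_pos: [492.5, -254.8, 76.7]
tcp_rot: [-3.141, 0.002, 2.939]
ft_force: [-0.3, 0.3, -0.1]
opening: 0.341
grip_force: 0.0
t: 3.98
eef_pos: [492.2, -254.0, 76.1]
tcp_rot: [3.141, 0.0, 2.939]
ft_force: [6.8, 12.1, 8.0]
opening: 0.147
grip_force: 30.0
t: 4.23
eef_pos: [492.3, -253.9, 76.1]
tcp_rot: [3.141, 0.0, 2.939]
ft_force: [0.9, 5.8, 3.8]
opening: 0.144
grip_force: 30.0
[0.86166828 5.77276976 3.75025584] [ 1.09438871 -0.3962468  -0.06155742] [ 492.27066816 -253.93760959   76.09038747] [3.14097527e+00 4.08380046e-04 2.93945682e+00]
```

```bash
echo '[[0,0.8,0,0,0.1],[0,0.8,0,0,0.1],[0,0.8,-1,0,0.1],[0,0.8,-2,0,0.1],[0,0.8,-3,0,0.1]]' > mv.in && python3 -m handwheel mv.in; echo '[[0,0,-1,0,0.1],[0,0,-2,0,0.1],[0,0,-3,0,0.1],[0,0,-4,0,0.1],[0,0,-5,0,0.1]]' > mv.in && python3 -m handwheel mv.in;echo '[[0,0,0,0,0.1],[0,0,0,0,0.1],[0,0,0,0,0.1]]' > mv.in && python3 -m handwheel mv.in; python3 -c "
from cell import *
s=state();print(s['ft_force'],s['moment'],s['eef_pos'],s['tcp_rot'])"
```

```text
t: 4.65
eef_pos: [492.3, -253.9, 78.3]
tcp_rot: [-3.142, 0.0, 2.94]
ft_force: [2.6, -0.8, -5.4]
opening: 0.147
grip_force: 30.0
t: 5.07
eef_pos: [492.3, -253.8, 83.8]
tcp_rot: [-3.141, 0.0, 2.94]
ft_force: [2.7, -2.5, -4.8]
opening: 0.146
grip_force: 30.0
t: 5.32
eef_pos: [492.3, -253.9, 83.9]
tcp_rot: [-3.141, 0.0, 2.94]
ft_force: [1.3, -2.8, -0.8]
opening: 0.146
grip_force: 30.0
[ 1.30537679 -2.75388776 -0.79652114] [-0.27250304 -0.37551809 -0.06872128] [ 492.29478239 -253.85301858   83.93175742] [-3.14126595e+00  4.77528756e-04  2.93983678e+00]
```

```bash
echo '[[0,0,0,0.08,0.1],[0,0,0,0.16,0.1],[0,0,0,0.24,0.1],[0,0,0,0.32,0.1],[0,0,0,0.4,0.1]]' > mv.in && python3 -m handwheel mv.in; echo '[[0,0,0,0,0.1],[0,0,0,0,0.1]]' > mv.in && python3 -m handwheel mv.in; python3 -c "
from cell import *
s=state();print(s['ft_force'],s['moment'],s['eef_pos'],s['tcp_rot'])"
```

```text
t: 5.73
eef_pos: [492.5, -253.4, 83.9]
tcp_rot: [3.141, 0.0, 2.536]
ft_force: [4.0, 2.8, 0.5]
opening: 0.147
grip_force: 30.0
t: 5.9
eef_pos: [492.5, -253.4, 83.9]
tcp_rot: [3.141, 0.0, 2.542]
ft_force: [3.4, 3.4, 2.3]
opening: 0.145
grip_force: 30.0
[3.38330175 3.42671593 2.33466035] [ 0.67645063 -0.87424347  0.00408187] [ 492.45726141 -253.43470986   83.89828151] [3.14116962e+00 3.68176632e-04 2.54219635e+00]
```

```bash
echo '[[0,0.5,0,0.09,0.1],[0,0.5,0,0.18,0.1],[0,0.5,0,0.27,0.1],[0,0.5,0,0.36,0.1],[0,0.5,0,0.45,0.1]]' > mv.in && python3 -m handwheel mv.in; echo '[[0,0,0,0,0.1],[0,0,0,0,0.1]]' > mv.in && python3 -m handwheel mv.in; python3 - <<'E'
from cell import *
from h import *
s=state();print(s['ft_force'],s['moment'],s['eef_pos'],s['tcp_rot'])
c=camera_info("wrist");p,d=read_camera("wrist")
a=cv2.resize(p[135:260,255:380,::-1],(560,560),interpolation=2)
cv2.imwrite("pics/w1.png",a)
import pickle;pickle.dump(c,open("w1.pkl","wb"))
E
```

```text
t: 6.32
eef_pos: [492.9, -253.0, 83.9]
tcp_rot: [3.141, 0.0, 2.088]
ft_force: [5.7, 4.8, 2.1]
opening: 0.146
grip_force: 30.0
t: 6.48
eef_pos: [493.0, -253.0, 83.9]
tcp_rot: [3.141, 0.0, 2.092]
ft_force: [4.7, 4.8, 1.8]
opening: 0.147
grip_force: 30.0
[4.68256024 4.8406763  1.75901547] [ 0.73922717 -1.04799796 -0.06308502] [ 492.95370114 -253.00406616   83.91155571] [3.14070673e+00 4.20952526e-04 2.09210289e+00]
```

View pics/w1.png

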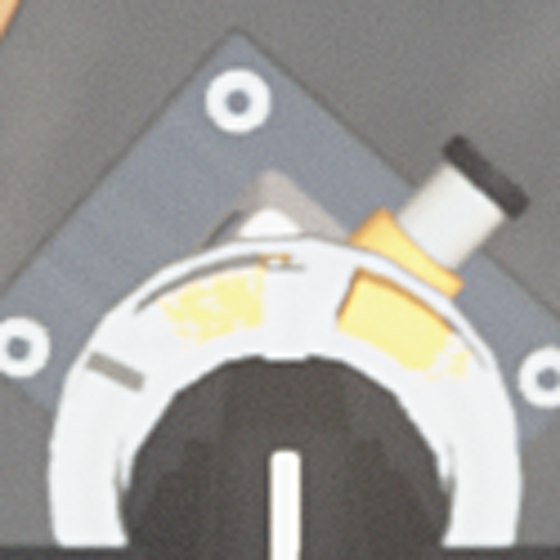

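The tooth is at the top, around x=285. The notch's right wall is at (350,290) on a radius of about 24 mm, which puts the notch centre about 0.2 rad further on, or roughly 1.05 rad in total. I'll turn there and lower gently.

```bash
echo '[[0.1,0.4,0,0.1,0.1],[0.2,0.7,0,0.2,0.1],[0.2,0.7,0,0.2,0.1],[0.2,0.7,0,0.2,0.1]]' > mv.in && python3 -m handwheel mv.in; echo '[[0,0,0.3,0,0.1],[0,0,0.6,0,0.1],[0,0,0.9,0,0.1],[0,0,0.9,0,0.1]]' > mv.in && python3 -m handwheel mv.in;echo '[[0,0,0.2,0,0.1],[0,0,0.3,0,0.1],[0,0,0.3,0,0.1]]' > mv.in && python3 -m handwheel mv.in; echo '[[0,0,0.2,0,0.1],[0,0,0.3,0,0.1],[0,0,0.3,0,0.1]]' > mv.in && python3 -m handwheel mv.in;  python3 -c "
from cell import *
s=state();print(s['ft_force'],s['moment'],s['eef_pos'],s['tcp_rot'])"
```

```text
t: 6.87
eef_pos: [493.2, -252.8, 83.9]
tcp_rot: [3.141, 0.001, 1.895]
ft_force: [3.2, 1.2, 3.3]
opening: 0.141
grip_force: 30.0
t: 7.2
eef_pos: [493.2, -252.9, 82.8]
tcp_rot: [3.141, 0.0, 1.891]
ft_force: [4.2, 1.9, 3.0]
opening: 0.143
grip_force: 30.0
t: 7.45
eef_pos: [493.2, -252.9, 82.5]
tcp_rot: [3.141, 0.0, 1.891]
ft_force: [4.2, 1.7, 3.7]
opening: 0.144
grip_force: 30.0
t: 7.7
eef_pos: [493.2, -252.9, 82.2]
tcp_rot: [3.141, 0.0, 1.891]
ft_force: [5.0, 1.3, 3.2]
opening: 0.149
grip_force: 30.0
[4.96083623 1.34928423 3.21004341] [ 0.30490365 -1.04013478  0.03867026] [ 493.20026829 -252.87540955   82.16370276] [3.14126650e+00 3.74126584e-04 1.89053129e+00]
```

```bash
for i in 1; do :; done; echo '[[0,0,0.2,0,0.1],[0,0,0.3,0,0.1],[0,0,0.3,0,0.1]]' > mv.in && python3 -m handwheel mv.in; echo '[[0,0,0.2,0,0.1],[0,0,0.3,0,0.1],[0,0,0.3,0,0.1]]' > mv.in && python3 -m handwheel mv.in;  python3 -c "
from cell import *
s=state();print(s['ft_force'],s['moment'],s['eef_pos'],s['tcp_rot'])"
```

```text
t: 7.95
eef_pos: [493.2, -252.9, 81.9]
tcp_rot: [3.141, 0.0, 1.891]
ft_force: [4.7, 2.4, 2.3]
opening: 0.148
grip_force: 30.0
t: 8.2
eef_pos: [493.2, -252.9, 81.6]
tcp_rot: [3.141, 0.0, 1.89]
ft_force: [5.2, 2.9, 2.9]
opening: 0.147
grip_force: 30.0
[5.21118596 2.87242789 2.90189912] [ 0.29966103 -1.06864238  0.08372643] [ 493.19320758 -252.87512199   81.57649463] [3.14126187e+00 3.87189364e-04 1.89049957e+00]
```

```bash
echo '[[0,0,0.2,0,0.1],[0,0,0.3,0,0.1],[0,0,0.3,0,0.1]]' > mv.in && python3 -m handwheel mv.in; echo '[[0,0,0.2,0,0.1],[0,0,0.3,0,0.1],[0,0,0.3,0,0.1]]' > mv.in && python3 -m handwheel mv.in;  python3 -c "
from cell import *
s=state();print(s['ft_force'],s['moment'],s['eef_pos'],s['tcp_rot'])"
```

```text
t: 8.45
eef_pos: [493.2, -252.9, 81.3]
tcp_rot: [3.141, 0.0, 1.89]
ft_force: [4.9, 1.8, 3.3]
opening: 0.147
grip_force: 30.0
t: 8.7
eef_pos: [493.2, -252.9, 81.0]
tcp_rot: [3.141, 0.0, 1.891]
ft_force: [5.3, 1.9, 2.5]
opening: 0.147
grip_force: 30.0
[5.29340888 1.90176975 2.45506419] [ 0.33120202 -0.96805262  0.05412565] [ 493.18439663 -252.87865715   80.99446092] [3.14129249e+00 4.03694732e-04 1.89054063e+00]
```

```bash
echo '[[0,0,0.3,0,0.1],[0,0,0.6,0,0.1],[0,0,1,0,0.1],[0,0,1,0,0.1]]' > mv.in && python3 -m handwheel mv.in; python3 -c "
from cell import *
s=state();print(s['ft_force'],s['moment'],s['eef_pos'],s['tcp_rot'])"; echo '[[0,0,0.3,0,0.1],[0,0,0.6,0,0.1],[0,0,1,0,0.1],[0,0,1,0,0.1]]' > mv.in && python3 -m handwheel mv.in;  python3 -c "
from cell import *
s=state();print(s['ft_force'],s['moment'],s['eef_pos'],s['tcp_rot'])"
```

```text
t: 9.03
eef_pos: [493.2, -252.9, 80.0]
tcp_rot: [3.141, 0.0, 1.89]
ft_force: [5.4, 2.4, 3.3]
opening: 0.145
grip_force: 30.0
[5.35265767 2.35887048 3.34072828] [ 0.30013681 -0.98530715  0.03757318] [ 493.1772352  -252.8724314    80.00465231] [3.14124229e+00 4.24381455e-04 1.89040243e+00]
t: 9.37
eef_pos: [493.2, -252.9, 79.0]
tcp_rot: [3.141, 0.0, 1.891]
ft_force: [5.0, 1.1, 3.4]
opening: 0.142
grip_force: 30.0
[5.04760489 1.14919942 3.36670151] [ 0.32421851 -0.94010824  0.09553279] [ 493.18235567 -252.85590131   78.98319976] [3.14130444e+00 3.78600519e-04 1.89050927e+00]
```

```bash
echo '[[0,0,0.3,0,0.1],[0,0,0.6,0,0.1],[0,0,1,0,0.1],[0,0,1.5,0,0.1],[0,0,1.8,0,0.1]]' > mv.in && python3 -m handwheel mv.in; python3 -c "
from cell import *
s=state();print(s['ft_force'],s['moment'],s['eef_pos'],s['tcp_rot'])"; echo '[[0,0,0.2,0,0.1],[0,0,0.4,0,0.1],[0,0,0.6,0,0.1],[0,0,0.6,0,0.1]]' > mv.in && python3 -m handwheel mv.in;echo '[[0,0,0.2,0,0.1],[0,0,0.4,0,0.1],[0,0,0.4,0,0.1]]' > mv.in && python3 -m handwheel mv.in;  python3 -c "
from cell import *
s=state();print(s['ft_force'],s['moment'],s['eef_pos'],s['tcp_rot'])"
```

```text
t: 9.78
eef_pos: [493.2, -252.9, 77.3]
tcp_rot: [3.141, 0.0, 1.89]
ft_force: [4.4, 1.6, 4.5]
opening: 0.145
grip_force: 30.0
[4.36123616 1.58555797 4.54889862] [ 0.36834086 -0.93261172  0.07864516] [ 493.19862443 -252.89207707   77.25556132] [3.14125588e+00 4.61935625e-04 1.89037137e+00]
t: 10.12
eef_pos: [493.2, -252.9, 76.6]
tcp_rot: [3.141, 0.0, 1.89]
ft_force: [5.0, 2.3, 4.6]
opening: 0.145
grip_force: 30.0
t: 10.37
eef_pos: [493.2, -252.9, 76.3]
tcp_rot: [3.141, 0.0, 1.89]
ft_force: [4.9, 2.6, 4.4]
opening: 0.148
grip_force: 30.0
[4.91456217 2.63549403 4.38594343] [ 0.3693428  -0.91132137  0.10421736] [ 493.18400001 -252.88084569   76.25269606] [3.14128654e+00 4.55637168e-04 1.89038561e+00]
```

```bash
echo '[[0,0,0.2,0,0.1],[0,0,0.3,0,0.1],[0,0,0.3,0,0.1]]' > mv.in && python3 -m handwheel mv.in;echo '[[0,0,0.2,0,0.1],[0,0,0.3,0,0.1],[0,0,0.3,0,0.1]]' > mv.in && python3 -m handwheel mv.in
```

```text
t: 10.62
eef_pos: [493.2, -252.9, 76.1]
tcp_rot: [3.141, 0.001, 1.89]
ft_force: [4.0, 2.5, 7.1]
opening: 0.143
grip_force: 30.0
t: 10.87
eef_pos: [493.2, -252.9, 76.1]
tcp_rot: [3.141, 0.001, 1.89]
ft_force: [3.1, 2.1, 10.0]
opening: 0.143
grip_force: 30.0
```

```bash
echo '[[0,0.3,-0.5,0,0.1],[0,0.3,-0.5,0,0.3],[0,0.3,-0.5,0,0.5],[0,0.3,-0.5,0,0.5],[0,0.3,-0.5,0,0.5]]' > mv.in && python3 -m handwheel mv.in; echo '[[0,0,0,0,0.5],[0,0,0,0,0.5],[0,0,-20,0,0.5],[0,0,-50,0,0.5],[0,0,-85,0,0.5]]' > mv.in && python3 -m handwheel mv.in; echo '[[0,0,-20,0,0.5],[0,0,-20,0,0.5],[0,0,-20,0,0.5]]' > mv.in && python3 -m handwheel mv.in
python3 - <<'E'
from cell import *
from h import *
p,d=read_camera("wrist");a=cv2.resize(p[130:250,260,None,::-1] if 0 else p[130:250,260:380,::-1],(400,400),interpolation=2)
q,e=read_camera("side");b=cv2.resize(q[175:255,200:280,::-1],(400,400),interpolation=2)
cv2.imwrite("pics/f.png",np.hstack([a,b]))
E
```

```text
t: 11.28
eef_pos: [492.8, -252.6, 75.7]
tcp_rot: [-3.141, -0.001, 1.89]
ft_force: [-0.1, 0.3, -0.9]
opening: 0.37
grip_force: 0.0
t: 11.7
eef_pos: [492.5, -252.3, 160.8]
tcp_rot: [-3.139, -0.003, 1.89]
ft_force: [0.7, -0.4, -0.4]
opening: 0.5
grip_force: 0.0
t: 11.95
eef_pos: [493.4, -252.8, 181.8]
tcp_rot: [3.14, 0.002, 1.89]
ft_force: [-0.3, 0.2, 0.1]
opening: 0.5
grip_force: 0.0
```

View pics/f.png

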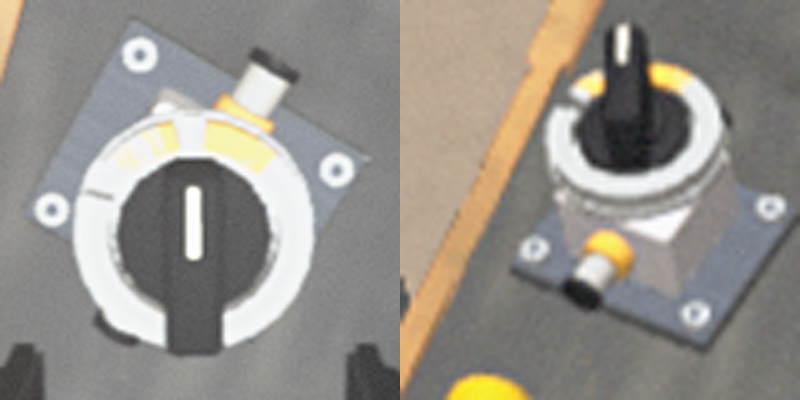

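The picture shows the tooth seated between the brass parts (about (190,130) in the left half), the knob down and the gripper clear.

```bash
python3 -c "
from cell import *
print(job_done())"
```

```text
the job is handed in; nothing more can be done
None
```

I handed the job in at about 12 s with the knob turned about 1.05 rad clockwise and pushed down to its stop in the running notch. The gripper is clear, nothing I saw suggests the loose things moved, and the largest vertical force measured while lowering was 10 N, at the final stop. The judge's verdict isn't shown.

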